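Set a board in the sanding stops

ROBOT

A 6-joint arm with a two-finger parallel gripper is mounted at the origin on the work surface. World frame = base frame: x ahead of the robot, y to its left, z up, the work surface at z = 0. Lengths are in mm, angles in rad, forces in N, time in s.
With the tool pointing down it reaches from about 325 to 925 mm from the base axis. Payload 3.1 kg.
Tool frame: the origin (TCP) lies on the centre line of the jaws, within the pads' length; the fingertips stand 14 mm ahead of it and the grasp point (between the pads) lies 5 mm behind it; z points along the fingers, y is the line along which they close (so a half turn about z gives the same grasp; the last joint's range is limited). The gripper opens to 85 mm and grips with 20 to 120 N. Pads are 22 mm wide; open, the fingers measure 114 mm over their backs; the gripper's body (76 mm by 85 mm) begins 54 mm behind the grasp point. The pads swing forward as they close: fully open they stand 13 mm farther back than shut.
Start: joints at [-1.341, 0.217, 1.613, -0, 1.311, -0.112], TCP at [209.511, -588.85, 245.3] pointing down, gripper open.
Joint ranges: [-2.75, 2.75], [-0.78, 2.1], [0.31, 2.55], [-1.13, 4.27], [0.13, 2.63], [-2.58, 2.58]. Speed limits (rad/s): [2.79, 2.79, 3.14, 3.14, 3.14, 3.14].

INTERFACE

Orientations are given as a unit quaternion [x, y, z, w].
In Python, from station import bot gives the robot as it stands.
- The arm moves only by the tool play_rows, never from a script. Its argument "plan" is a list of rows, each a list of 5 numbers: the opening, from 0 (shut) to 1 (fully open), then the shift along the tool's x, y, z in mm, then the turn about the tool's z in degrees. A call has 1 to 10 rows; each row shifts and turns the commanded pose from where the row before left it, along the tool's axes as they then stand; what a row does not reach is not made up. A row lasts 1/10 s, in which the tool goes at most 50 mm and 8.59 degrees, less where a joint would pass 70% of its speed; a pose out of reach is approached as far as the arm can. A call is refused whole if a number of a shift passes 50 or a number of a turn 8.59, either way. A call with a gripper value outside its range is refused whole. The fingers move at their own pace and stop on an object; "squeeze" is the grip in N (left out, the last holds). Time passes only in rows, so rows that do not move let the fingers close. It gives the time, the measured TCP pose, the force, the opening and the grip force at its end, in the units of the state.
- bot.get_state(): the state, without advancing time (a new reading comes with each control period).
- bot.get_image(name): name is "scene" or "side" or "wrist"; returns a dict with "image" (400x640x3 uint8, blue, green, red), "fx", "fy", "cx", "cy" (pixels), "R" (3x3) and "t" (3): a world point X has camera coordinates R X + t; the wrist camera has in their place "tool_from_camera" (4x4, takes a point from camera to tool coordinates, whose origin is the TCP and whose axes are the flange's). Camera axes: x right, y down, z forward; pixel columns grow to the right and rows downward; lengths in mm; the calibration is good to about 2 mm. A picture is of the moment at which its call begins: read the wrist's pose just before it. There is no depth.
- bot.finish_job(): hands the job in; it is judged then, once.
The state is a dict: "t": time; "q": joint angles; "joint_velocities": joint speeds; "joint_efforts": joint torques, N m; "eef_pos": TCP position; "tool_rot": TCP orientation; "force": force on the tool from outside, world axes, zero at the start; "ft_torque": the same for the moment, N m; "gripper_width": opening from 0.0 (shut) to 1.0 (fully open); "grip_force": force on a finger pad.
Only numpy, scipy, OpenCV 4.12 (cv2) and the standard library are available. Lean on these libraries where they do the work, as an engineer would, in place of code of your own. Each camera call takes 0.05 s, during which the arm holds its last target. There are 200 camera calls.

TASK

Get the long wooden board ready for sanding: push it along the bench until one long side lies flush against the fence and its end is right up against the end stop, in the corner. Then push the square wooden block along the bench until it too lies flush against the fence and butts squarely against the board's free end, so that the board cannot creep. Slide both pieces without lifting either off the bench, and leave all the other things on the bench where they are.

Things in the scene. Friction and masses are not known exactly. Their poses are not given: they have to be found in the camera images.
- jig: Dark wooden L screwed to the bench, 16 mm high: a long fence and a short end stop. Origin on the bench at the inside corner. The fence's working face is the plane x = 0 of its frame, from y = 0 to y = -430 mm; the fence (30 mm thick) lies on the +x side. The end stop's working face is the plane y = 0, from x = 0 to x = -120 mm; the stop (30 mm thick) lies on the +y side. z is up. It is fixed, its place and yaw vary
- board: Long board of plain mid-brown wood, loose, flat on the bench, 90 mm (own x) by 160 mm (own y) by 30 mm high, 0.2 to 0.4 kg. Origin at the centre of its underside. In the corner its origin is at about (-45, -80) mm in the jig's frame with its y axis along the jig's
- block: Square block of the same wood, loose, flat on the bench, 90 by 90 mm by 30 mm high, 0.13 to 0.23 kg. Origin at the centre of its underside. In place its origin is at about (-45, -205) mm in the jig's frame, square to it
- dowel: Short wooden dowel standing upright, 34 mm diameter, 60 mm high, origin at the centre of its underside; a bystander, to be left where it is
- sander: Cork sanding block with a wooden back, 110 by 60 by 36 mm high, long along own x, origin under its centre; a bystander, to be left where it is
- tape: Grey tape measure standing on edge, 70 by 36 by 62 mm high, origin under its centre; a bystander, to be left where it is
- glue: White glue bottle, 52 mm diameter, 85 mm high, origin under its centre, behind the fence; a bystander, to be left where it is
- jar: Glass jar with a steel lid, 60 mm diameter, 65 mm high, origin under its centre, behind the fence; a bystander, to be left where it is
- screwdriver: Screwdriver lying along its own x, 200 mm long (handle to -x) and 26 mm high, origin on the bench under the middle of its length; a bystander, to be left where it is
- trysquare: Try square lying flat: dark stock 110 mm along own y with the origin under its centre, steel blade reaching 160 mm to own +x, 16 mm high; a bystander, to be left where it is
Things that resemble listed ones, but are neither listed nor needed, are in the scene too. What is shaped like the block but red or yellow is not meant.

How it is judged (in metres and radians):
On the way, in this order (a step that is already met when the one before it is completed fails the run):
1. the board lies in the corner, against fence and end stop (x of board in the frame of jig between -0.049 and -0.03 m and y of board in the frame of jig between -0.084 and -0.07 m and angle between the y axis of board and the y axis of jig, either way round below 0.04 rad and height (world z) of board below 0.004 m and angle between board's own z axis and vertical below 0.05 rad), for 0.2 s.
2. the block lies against the fence and the board's free end (x of block in the frame of jig between -0.049 and -0.03 m and y of block in the frame of jig below -0.19 m and y of block in the frame of board above -0.129 m and (angle between the x axis of block and the y axis of jig, either way round below 0.05 rad or angle between the y axis of block and the y axis of jig, either way round below 0.05 rad) and height (world z) of block below 0.004 m and angle between block's own z axis and vertical below 0.05 rad), for 0.2 s.
At the end, for the whole second after the job is handed in: Board flat on the bench, within 4 mm of the fence and of the end stop and within 0.04 rad of parallel to the fence; block flat on the bench, within 4 mm of the fence, within 4 mm of the board's free end and square within 0.05 rad; both at rest (all of step 1 and all of step 2 and linear speed of each of board, block below 0.01 m/s); the robot touches nothing.
It fails at once if the board or the block is lifted or tipped (origin over 12 mm up, or tilted over 0.3 rad) (height (world z) of any of board, block above 0.012 m or angle between any of board, block's own z axis and vertical above 0.3 rad).
It fails at once if another thing on the bench is shifted by more than 20 mm (distance of any of dowel, sander, tape, glue, jar, screwdriver, trysquare from where it was at the start of the episode above 0.02 m).
It also fails if it takes over 72 s, if anything falls off the work surface, if the arm or the gripper's body presses on something with over 40 N, if the wrist force passes 120 N, or if a joint passes its speed limit or range.

## Working session

There is one attempt and no reset: what is moved stays moved. The work goes in short steps, Python scripts to look and compute and a tool call to move; the robot and the scene stay as the last step left them, time stands still between calls to the robot, and variables do not carry over. Pictures are saved under pics/ and viewed, at most 10 in all, crops included, and the job is handed in when it is done.

Besides the shell and the picture viewer there is one more tool, called after ">>>" as name(argument=value, ...) on one line, values as JSON. play_rows: Moves the arm, as the interface text tells. Its arguments: {"type":"object","properties":{"plan":{"type":"array","items":{"type":"array","items":{"type":"number"}}},"squeeze":{"type":"number"}},"required":["plan"]}

```bash
mkdir -p pics; cat > h.py <<'E'
import numpy as np, cv2
from station import bot
def grab(n,f):
    d=bot.get_image(n); cv2.imwrite('pics/'+f,d['image']); np.savez('pics/'+f[:-4],**d); return d
def ray(d,u,v,h):
    R=np.array(d['R']);t=np.array(d['t']).ravel()
    c=-R.T@t; r=R.T@np.array([(u-d['cx'])/d['fx'],(v-d['cy'])/d['fy'],1])
    return (c+r*(h-c[2])/r[2])[:2]
E
python3 - <<'E'
from h import *
print(bot.get_state())
for n in('scene','side'):
    d=grab(n,n+'0.png'); print(n,-np.array(d['R']).T@np.array(d['t']).ravel(),d['fx'])
E
```

```text
{'t': 0.0, 'q': array([-1.34121492e+00,  2.17773519e-01,  1.61495939e+00,  1.52988873e-05,
        1.31131528e+00, -1.12206618e-01]), 'joint_velocities': array([-0.00108105, -0.00215608,  0.00012874, -0.00022091,  0.00067447,
        0.00031974]), 'joint_efforts': array([ 4.04660468e-04, -3.96840155e+01, -3.03855979e+01, -2.43456617e-05,
        9.72093228e-03, -3.57773651e-07]), 'eef_pos': array([ 209.32040399, -588.05618426,  243.94305263]), 'tool_rot': array([ 9.85432715e-01,  1.70061334e-01, -6.46346823e-05, -1.22608367e-03]), 'force': array([ 0.8811475 , -0.17762103,  0.99199408]), 'ft_torque': array([-0.03424489,  0.01812532, -0.00497163]), 'grip_force': 0.0, 'gripper_width': 1.0022507758260637}
scene [1130.41700396 -258.77517291 1092.47896114] 402.1757418216197
side [263.47498201 817.9362387  572.81621015] 392.19544853939
```

View pics/scene0.png

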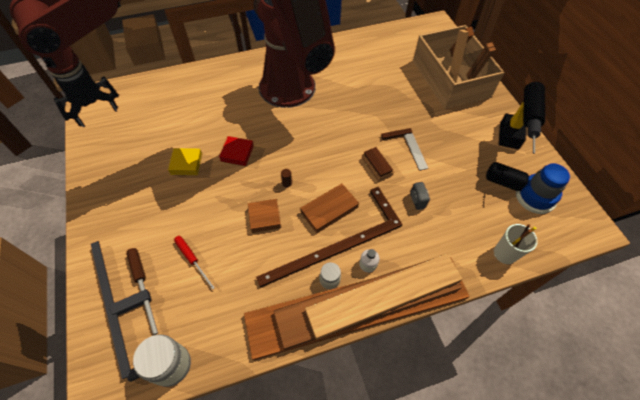

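View pics/side0.png

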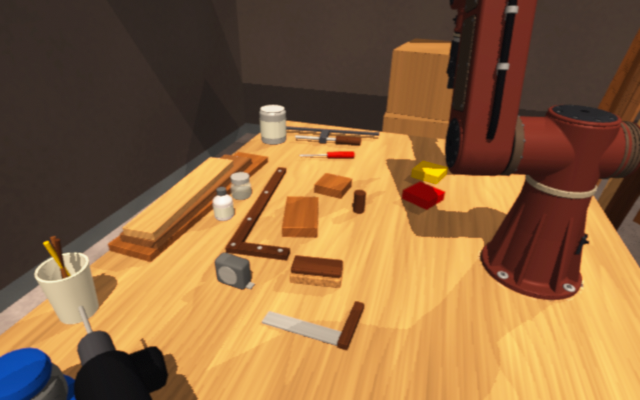

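The scene view shows the board near (330,207), the block near (264,215), the jig corner near (395,228) with its fence running to (260,281), the dowel at (286,178), the sander at (378,163) and the tape at (420,195). I'll measure them next.

```bash
python3 - <<'E'
from h import *
d=np.load('pics/scene0.npz'); im=d['image']
hsv=cv2.cvtColor(im,cv2.COLOR_BGR2HSV)
for n,(u,v) in dict(board=(330,203),boardside=(335,222),block=(264,211),bench=(300,240),bench2=(240,200),fence=(300,262),shadow=(220,225)).items(): print(n,hsv[v,u])
c=im[120:300,220:440]; cv2.imwrite('pics/c0.png',cv2.resize(c,None,fx=3.6,fy=3.3,interpolation=cv2.INTER_CUBIC)[:600,:800])
E
```

```text
board [ 12 191 152]
boardside [ 15 161 136]
block [ 12 193 168]
bench [ 16 151 216]
bench2 [ 16 151 192]
fence [ 10 198  85]
shadow [ 17 147 228]
```

View pics/c0.png

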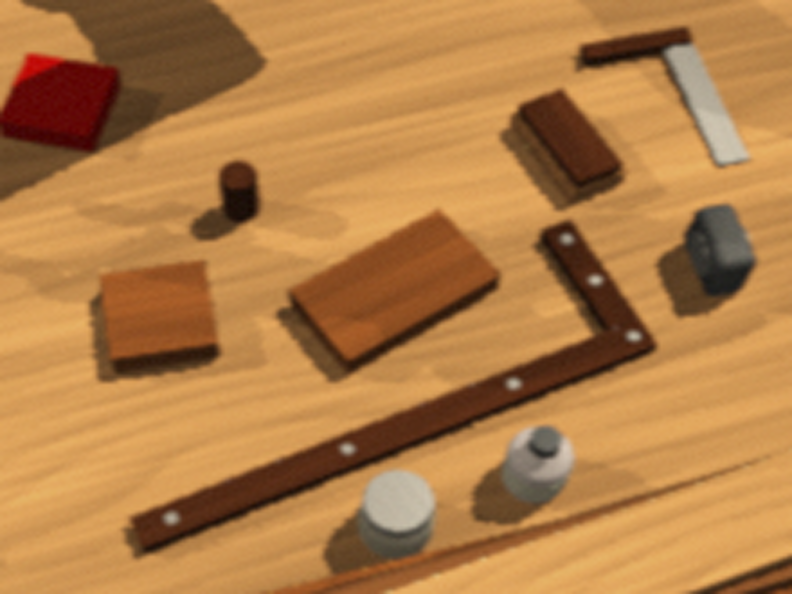

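The crop shows clean outlines: board corners at about (290,295), (438,212), (497,275), (348,362) in crop pixels, block at (100–215, 262–370), and the fence's inner edge from (135,520) to (612,335). Next I project the masks onto their height planes.

```bash
cat >> h.py <<'E'
def rect(d,mask,seed,h):
    n,l=cv2.connectedComponents(mask.astype(np.uint8)); m=(l==l[seed[1],seed[0]]).astype(np.uint8)
    c=max(cv2.findContours(m,0,cv2.CHAIN_APPROX_NONE)[0],key=cv2.contourArea)[:,0]
    p=np.array([ray(d,u,v,h) for u,v in c],np.float32)
    return c,p,cv2.minAreaRect(p)
def line(p):
    vx,vy,x,y=cv2.fitLine(p.astype(np.float32),cv2.DIST_HUBER,0,.01,.01).ravel(); return np.array([x,y]),np.array([vx,vy])
E
python3 - <<'E'
from h import *
d=np.load('pics/scene0.npz'); hsv=cv2.cvtColor(d['image'],cv2.COLOR_BGR2HSV).astype(int)
H,S,V=hsv[...,0],hsv[...,1],hsv[...,2]
wood=(S>172)&(V>115)&(H<15)
for n,s in dict(board=(330,203),block=(264,211)).items():
    c,p,r=rect(d,wood,s,30); print(n,r,cv2.boxPoints(r).round(0).tolist())
dark=(S>165)&(V<118)
c,p,r=rect(d,dark,(300,262),16); print('jig',r)
# inner fence edge: topmost mask pixel per column
m=np.zeros(dark.shape,np.uint8); cv2.drawContours(m,[c.reshape(-1,1,2)],-1,1,-1)
q=np.array([ray(d,u,np.argmax(m[:,u])-.5,16) for u in range(266,382)]); a,v=line(q)
if v[1]<0:v=-v
print('fence',a,v,np.degrees(np.arctan2(v[1],v[0])),'resid',np.abs((q-a)@[-v[1],v[0]]).max())
# stop inner face: leftmost per row, bottom edge z=0
q2=np.array([ray(d,np.argmax(m[w,:])-.5,w,0) for w in range(196,216)]); b,w=line(q2)
print('stop',b,w,'dot',v@w)
s=np.linalg.solve(np.c_[v,-w],b-a); print('corner lines',a+v*s[0], 'perp corner',a+v*((b-a)@v))
print('fence far end',ray(d,257.5,278,8))
for n,s,h in (('dowel',(286,173),60),('sander',(378,160),36)):
    c,p,r=rect(d,dark,s,h); print(n,r)
print('tape',ray(d,420,187,62),'jar',ray(d,331,258+0,65))
E
```

```text
board ((561.5833740234375, -24.75074005126953), (88.3304672241211, 158.18630981445312), 16.38332176208496) [[497.0, 39.0], [542.0, -113.0], [626.0, -88.0], [582.0, 64.0]]
block ((526.0464477539062, -222.96739196777344), (89.6732406616211, 88.0797119140625), 82.30713653564453) [[476.0, -262.0], [564.0, -273.0], [576.0, -184.0], [488.0, -173.0]]
jig ((639.564208984375, -70.94807434082031), (154.09678649902344, 458.4248352050781), 6.468534469604492)
fence [ 686.9888  -102.58536] [-0.1216593  0.9925719] 96.98787 resid 120.05628461871162
stop [595.4878  128.82181] [0.99424577 0.10712335] dot -0.014631622
corner lines [657.8023  135.53578] perp corner [657.69073 136.446  ]
fence far end [ 710.42462428 -288.68858574]
dowel ((443.34466552734375, -126.28289794921875), (30.68480682373047, 63.48162078857422), 74.40741729736328)
sander ((465.43353271484375, 170.87570190429688), (119.958740234375, 63.10667419433594), 9.229188919067383)
tape [604.92747819 252.15087163] jar [739.86875719 -83.04502847]
```

```bash
cat >> h.py <<'E'
C=np.array([659.,134.5]); YAW=np.radians(6.8)
EX=np.array([np.cos(YAW),np.sin(YAW)]); EY=np.array([-EX[1],EX[0]])
def jig(p): p=np.asarray(p)-C; return np.array([p@EX,p@EY]).round(1)
def wor(j): return C+j[0]*EX+j[1]*EY
def heading():
    x,y,z,w=bot.get_state()['tool_rot']; return np.arctan2(2*(x*y+w*z),1-2*(y*y+z*z))
def to(j,z,hd):  # delta in tool axes after turning, to jig point, height, heading in jig (deg)
    s=bot.get_state(); h=heading(); g=np.radians(hd)+YAW
    turn=-np.degrees((g-h+np.pi)%(2*np.pi)-np.pi)
    w=wor(j)-s['eef_pos'][:2]
    for n,a in (('now',h),('turned',g)):
        tx=np.array([np.cos(a),np.sin(a)]); ty=np.array([tx[1],-tx[0]])
        print(n,'dx %.1f dy %.1f dz %.1f'%(w@tx,w@ty,s['eef_pos'][2]-z),'turn %.1f'%turn)
    print('t %.2f'%s['t'],'jig',jig(s['eef_pos'][:2]),'z %.1f'%s['eef_pos'][2],'F',s['force'].round(1),'g %.2f'%s['gripper_width'])
E
python3 - <<'E'
from h import *
d=np.load('pics/scene0.npz')
for n,u,v,h in (('dowelbase',286,184,0),('red near',246,165,0),('red left',222,160,0),('yellow',201,172,0),('scr tip',213,290,5),('scr shaft',195,263,5),('board',0,0,0),('glue',369,268,0),('glue top',371,252,85),('sander corner',380,180,0)):
    p=ray(d,u,v,h); print(n,p.round(),jig(p))
print(jig((561.6,-24.75)),jig((526,-223)))
to((-196,-147),120,0)
E
```

```text
dowelbase [ 428. -126.] [-260. -231.]
red near [ 315. -231.] [-385.3 -322.4]
red left [ 270. -303.] [-438.3 -388.2]
yellow [ 297. -378.] [-420.4 -465.8]
scr tip [ 704. -413.] [ -19.7 -549.5]
scr shaft [ 610. -447.] [-117.6 -572.1]
board [ -905. -1066.] [-1694.7 -1007.2]
glue [778.  22.] [ 105.  -126.3]
glue top [765.  22.] [  91.9 -124.1]
sander corner [508. 170.] [-145.6   53.3]
[-115.6 -146.6] [-174.4 -339.2]
now dx 442.2 dy -430.1 dz 124.1 turn 12.8
turned dx 336.0 dy -517.3 dz 124.1 turn 12.8
t 0.10 jig [-532.  -664.3] z 244.1 F [0.7 0.4 0.5] g 1.00
```

>>> play_rows(plan=[[1,0,0,0,6.4],[1,0,0,0,6.4],[1,26,-40,0,0],[1,26,-40,0,0],[1,26,-40,0,0],[1,26,-40,0,0],[1,26,-40,0,0],[1,26,-40,0,0],[1,26,-40,0,0],[1,26,-40,0,0]])

```text
t: 1.1
eef_pos: [378.5, -244.5, 244.9]
tool_rot: [0.998, 0.059, -0.0, -0.0]
force: [0.8, 0.7, 0.0]
gripper_width: 1.003
grip_force: 0.0
```

>>> play_rows(plan=[[1,26,-40,0,0],[1,26,-40,0,0],[1,26,-40,0,0],[1,26,-40,0,0],[1,24,-37,0,0],[1,0,0,20,0],[1,0,0,0,0],[1,0,0,0,0]])

```text
t: 1.9
eef_pos: [481.2, -35.7, 224.5]
tool_rot: [0.998, 0.059, -0.001, -0.0]
force: [0.5, 0.6, -0.4]
gripper_width: 1.0
grip_force: 0.0
```

```bash
python3 -c "
from h import *
to((-196,-147),20,0)"
```

```text
now dx 0.7 dy -1.0 dz 204.5 turn -0.0
turned dx 0.7 dy -1.0 dz 204.5 turn -0.0
t 1.90 jig [-196.7 -148. ] z 224.5 F [ 0.5  0.6 -0.4] g 1.00
```

>>> play_rows(plan=[[1,0,0,40,0],[1,0,0,40,0],[1,0,0,40,0],[1,0,0,40,0],[1,0,0,20,0],[1,0,0,14,0],[1,0,0,6,0],[1,0,0,4,0],[1,0,0,0,0]])

```text
t: 2.8
eef_pos: [483.0, -36.2, 22.1]
tool_rot: [0.998, 0.059, 0.001, 0.0]
force: [-0.6, -0.4, -0.1]
gripper_width: 0.998
grip_force: 0.0
```

```bash
python3 -c "
from h import *
to((-196,-147),20,0); grab('scene','s1.png')
im=cv2.imread('pics/s1.png')[120:300,220:440]; cv2.imwrite('pics/s1c.png',cv2.resize(im,None,fx=3.6,fy=3.3))"
```

```text
now dx -1.0 dy -1.7 dz 2.1 turn -0.0
turned dx -1.0 dy -1.7 dz 2.1 turn -0.0
t 2.80 jig [-195.  -148.7] z 22.1 F [-0.6 -0.4 -0.1] g 1.00
```

View pics/s1c.png

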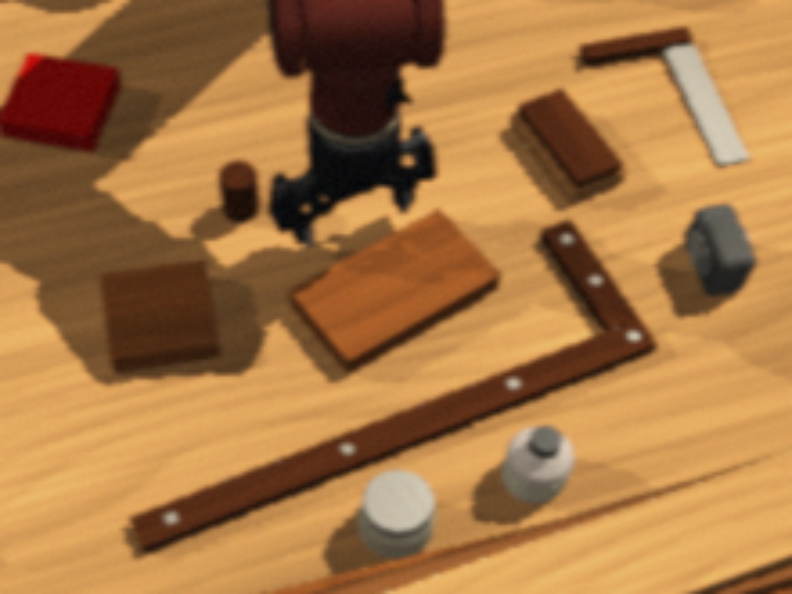

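The fingers stand just behind the board (crop 305,240 and 405,205), clear of the dowel at (238,190). Next I lower slightly and push towards the fence.

>>> play_rows(plan=[[1,0,0,5,0],[1,9,0,0,0],[1,9,0,0,0],[1,9,0,0,0],[1,9,0,0,0],[1,9,0,0,0],[1,9,0,0,0],[1,9,0,0,0],[1,9,0,0,0],[1,0,0,0,0]])

```text
t: 3.85
eef_pos: [556.0, -27.4, 16.8]
tool_rot: [0.998, 0.059, 0.002, 0.0]
force: [0.0, 0.4, -0.4]
gripper_width: 1.002
grip_force: 0.0
```

```bash
cat >> h.py <<'E'
def woods(f,seeds):
    d=grab('scene',f); hsv=cv2.cvtColor(d['image'],cv2.COLOR_BGR2HSV).astype(int)
    H,S,V=hsv[...,0],hsv[...,1],hsv[...,2]
    wood=((S>172)&(V>115)&(H<15))
    for j in seeds:
        X=np.r_[wor(j),30]; c=np.array(d['R'])@X+np.array(d['t']).ravel()
        u,v=int(d['fx']*c[0]/c[2]+d['cx']),int(d['fy']*c[1]/c[2]+d['cy'])
        _,p,r=rect(d,wood,(u,v),30); a=(r[2]-6.8+45)%90-45
        print('at',j,wood[v,u],'jig',jig(r[0]),'size',np.round(r[1]),'ang %.1f'%a)
E
python3 -c "
from h import *
to((-101,-147),17,0); woods('s2.png',[(-66,-147)])"
```

```text
now dx 20.5 dy -1.6 dz -0.2 turn -0.0
turned dx 20.5 dy -1.6 dz -0.2 turn -0.0
t 3.85 jig [-121.5 -148.6] z 16.8 F [ 0.   0.4 -0.4] g 1.00
at (-66, -147) True jig [ -62.8 -155.1] size [ 87. 158.] ang 0.1
```

>>> play_rows(plan=[[1,4,0,0,0],[1,4,0,0,0],[1,3,0,0,0],[1,2,0,0,0],[1,2,0,0,0],[1,1,0,0,0],[1,0,0,0,0]])

```text
t: 4.6
eef_pos: [569.7, -25.4, 16.2]
tool_rot: [0.998, 0.059, 0.0, -0.0]
force: [-0.7, 0.5, -0.1]
gripper_width: 1.0
grip_force: 0.3
```

>>> play_rows(plan=[[1,1,0,0,0],[1,1,0,0,0],[1,0,0,0,0]])

```text
t: 4.9
eef_pos: [571.7, -25.1, 16.3]
tool_rot: [0.998, 0.059, 0.0, -0.0]
force: [-1.2, -0.4, -0.3]
gripper_width: 0.999
grip_force: 0.5
```

```bash
python3 -c "
from h import *
to((-101,-147),17,0); woods('s3.png',[(-46,-147)])"
```

```text
now dx 4.6 dy -1.2 dz -0.7 turn -0.0
turned dx 4.6 dy -1.2 dz -0.7 turn -0.0
t 4.90 jig [-105.6 -148.2] z 16.3 F [-1.2 -0.4 -0.3] g 1.00
at (-46, -147) True jig [ -47.1 -155.3] size [ 87. 159.] ang 0.7
```

Still about 2–4 mm to go; I creep until force builds.

>>> play_rows(plan=[[1,1,0,0,0],[1,1,0,0,0],[1,0,0,0,0]])

```text
t: 5.25
eef_pos: [573.1, -24.9, 16.3]
tool_rot: [0.998, 0.059, -0.001, -0.0]
force: [-3.1, -0.5, 2.4]
gripper_width: 1.003
grip_force: 1.6
```

>>> play_rows(plan=[[1,1,0,0,0],[1,0,0,0,0],[1,0,0,0,0]])

```text
t: 5.55
eef_pos: [573.1, -24.9, 16.3]
tool_rot: [0.998, 0.059, -0.002, -0.0]
force: [-6.1, -0.7, 3.5]
gripper_width: 1.002
grip_force: 3.0
```

>>> play_rows(plan=[[1,1,0,0,0],[1,0,0,0,0],[1,0,0,0,0]])

```text
t: 5.85
eef_pos: [573.2, -24.8, 16.1]
tool_rot: [0.998, 0.059, -0.003, -0.0]
force: [-7.9, -1.6, 5.9]
gripper_width: 1.005
grip_force: 4.0
```

The board is flush against the fence: force rose at TCP jx ≈ −104. I'll back off, rise, and turn for the end push.

>>> play_rows(plan=[[1,-10,0,0,0],[1,-8,0,0,0],[0.4,0,0,-45,0],[0.4,0,0,-45,0],[0.4,0,0,0,-8.5],[0.4,0,0,0,-8.5],[0.4,0,0,0,-8.5],[0.4,0,0,0,-8.5],[0.4,0,0,0,-8.5],[0.4,0,0,0,-8.5]])

```text
t: 6.85
eef_pos: [557.8, -26.8, 106.5]
tool_rot: [0.874, 0.486, 0.001, 0.001]
force: [0.2, -0.1, -0.4]
gripper_width: 0.398
grip_force: 0.0
```

>>> play_rows(plan=[[0.4,0,0,0,-8.5],[0.4,0,0,0,-8.5],[0.4,0,0,0,-8.5],[0.4,0,0,0,-8.5],[0.4,0,0,0,-5],[0.4,0,0,0,0]])

```text
t: 7.45
eef_pos: [557.7, -26.8, 106.5]
tool_rot: [0.664, 0.748, 0.0, 0.001]
force: [-0.6, -1.1, 0.4]
gripper_width: 0.397
grip_force: 0.0
```

```bash
python3 -c "
from h import *
to((-46,-262),17,90); woods('s4.png',[(-46,-147)])"
```

```text
now dx -113.8 dy 73.7 dz 89.5 turn -0.0
turned dx -113.8 dy 73.6 dz 89.5 turn -0.0
t 7.45 jig [-119.6 -148.2] z 106.5 F [-0.6 -1.1  0.4] g 0.40
at (-46, -147) True jig [ -46.6 -154.9] size [ 88. 159.] ang -0.2
```

>>> play_rows(plan=[[0.4,-38,24,0,0],[0.4,-38,25,0,0],[0.4,-38,25,0,0],[0.4,0,0,35,0],[0.4,0,0,30,0],[0.4,0,0,14,0],[0.4,0,0,6,0],[0.4,0,0,0,0]])

```text
t: 8.3
eef_pos: [644.0, -130.9, 20.8]
tool_rot: [0.664, 0.748, -0.0, -0.0]
force: [-0.9, 0.1, 0.3]
gripper_width: 0.399
grip_force: 0.0
```

>>> play_rows(plan=[[0.4,8,0,0,0],[0.4,8,0,0,0],[0.4,8,0,0,0],[0.4,8,0,0,0],[0.4,8,0,0,0],[0.4,8,0,0,0],[0.4,8,0,0,0],[0.4,4,0,0,0],[0.4,0,0,0,0]])

```text
t: 9.2
eef_pos: [636.7, -70.4, 20.8]
tool_rot: [0.664, 0.748, 0.0, -0.001]
force: [-0.2, 0.6, 0.2]
gripper_width: 0.4
grip_force: 0.0
```

```bash
python3 -c "
from h import *
to((-46,-173),20,90); woods('s5.png',[(-46,-100)])"
```

```text
now dx 27.8 dy 0.4 dz 0.8 turn 0.0
turned dx 27.8 dy 0.4 dz 0.8 turn 0.0
t 9.20 jig [ -46.4 -200.8] z 20.8 F [-0.2  0.6  0.2] g 0.40
at (-46, -100) True jig [ -48.3 -103.4] size [ 89. 142.] ang -0.4
```

>>> play_rows(plan=[[0.4,6,0,0,0],[0.4,6,0,0,0],[0.4,5,0,0,0],[0.4,4,0,0,0],[0.4,2,0,0,0],[0.4,1,0,0,0],[0.4,0,0,0,0]])

```text
t: 9.95
eef_pos: [634.6, -47.5, 21.4]
tool_rot: [0.664, 0.748, 0.0, -0.0]
force: [0.2, 0.2, -0.1]
gripper_width: 0.399
grip_force: 0.0
```

>>> play_rows(plan=[[0.4,1,0,0,0],[0.4,1,0,0,0],[0.4,0,0,0,0]])

```text
t: 10.25
eef_pos: [634.5, -46.0, 21.5]
tool_rot: [0.664, 0.748, 0.0, 0.0]
force: [0.5, -0.7, -0.6]
gripper_width: 0.399
grip_force: 0.5
```

>>> play_rows(plan=[[0.4,1,0,0,0],[0.4,1,0,0,0],[0.4,0,0,0,0]])

```text
t: 10.55
eef_pos: [634.3, -43.9, 21.5]
tool_rot: [0.664, 0.748, 0.0, 0.0]
force: [0.6, -1.9, 0.2]
gripper_width: 0.403
grip_force: 0.7
```

>>> play_rows(plan=[[0.4,1,0,0,0],[0.4,1,0,0,0],[0.4,0,0,0,0]])

```text
t: 10.85
eef_pos: [634.0, -41.8, 21.4]
tool_rot: [0.664, 0.748, 0.0, 0.0]
force: [0.5, -1.1, 0.4]
gripper_width: 0.4
grip_force: 0.7
```

```bash
python3 -c "
from h import *
to((-46,-173),20,90); woods('s6.png',[(-46,-80)])"
```

```text
now dx -0.9 dy -0.3 dz 1.4 turn -0.0
turned dx -0.9 dy -0.3 dz 1.4 turn -0.0
t 10.85 jig [ -45.7 -172.1] z 21.4 F [ 0.5 -1.1  0.4] g 0.40
at (-46, -80) True jig [-48.3 -71.9] size [ 90. 141.] ang -0.1
```

>>> play_rows(plan=[[0.4,1,0,0,0],[0.4,1,0,0,0],[0.4,0,0,0,0]])

```text
t: 11.2
eef_pos: [633.9, -40.8, 21.5]
tool_rot: [0.664, 0.748, -0.0, 0.001]
force: [0.1, -4.8, 0.7]
gripper_width: 0.398
grip_force: 2.5
```

>>> play_rows(plan=[[0.4,1,0,0,0],[0.4,0,0,0,0],[0.4,0,0,0,0]])

```text
t: 11.5
eef_pos: [633.8, -40.7, 21.5]
tool_rot: [0.664, 0.748, -0.001, 0.001]
force: [1.0, -7.1, 1.2]
gripper_width: 0.399
grip_force: 3.7
```

>>> play_rows(plan=[[0.4,1,0,0,0],[0.4,0,0,0,0],[0.4,0,0,0,0]])

```text
t: 11.8
eef_pos: [633.7, -40.7, 21.5]
tool_rot: [0.664, 0.748, -0.001, 0.002]
force: [-0.4, -9.5, -0.9]
gripper_width: 0.399
grip_force: 4.9
```

>>> play_rows(plan=[[0.4,1,0,0,0],[0.4,0,0,0,0],[0.4,0,0,0,0]])

```text
t: 12.1
eef_pos: [633.6, -40.7, 21.5]
tool_rot: [0.664, 0.748, -0.002, 0.002]
force: [-0.6, -13.1, -0.6]
gripper_width: 0.399
grip_force: 6.1
```

The board has reached the stop. I'll retreat and look.

>>> play_rows(plan=[[0.4,-8,0,0,0],[0.4,-15,0,0,0],[0.4,0,0,-45,0],[0.4,0,0,-45,0],[0.4,-40,20,0,8.5],[0.4,0,0,0,8.5],[0.4,0,0,0,8.5],[0.4,0,0,0,8.5],[0.4,0,0,0,8.5],[0.4,0,0,0,8.5]])

```text
t: 13.1
eef_pos: [660.3, -97.0, 110.9]
tool_rot: [0.922, 0.386, -0.0, -0.001]
force: [-0.5, -0.3, -0.3]
gripper_width: 0.402
grip_force: 0.0
```

>>> play_rows(plan=[[0.5,0,0,0,8.5],[0.5,0,0,0,8.5],[0.5,0,0,0,8.5],[0.5,0,0,0,8.5],[0.5,0,0,0,5],[0.5,0,0,0,0]])

```text
t: 13.7
eef_pos: [660.4, -96.9, 110.9]
tool_rot: [0.998, 0.059, -0.0, -0.001]
force: [-0.7, -1.2, -0.4]
gripper_width: 0.5
grip_force: 0.0
```

```bash
python3 -c "
from h import *
to((-248,-339),20,0); woods('s7.png',[(-46,-80),(-174,-339)])
im=cv2.imread('pics/s7.png')[120:300,220:440]; cv2.imwrite('pics/s7c.png',cv2.resize(im,None,fx=3.6,fy=3.3))"
```

```text
now dx -221.9 dy 109.1 dz 90.9 turn -0.0
turned dx -221.9 dy 109.0 dz 90.9 turn -0.0
t 13.70 jig [ -26.1 -230. ] z 110.9 F [-0.7 -1.2 -0.4] g 0.50
at (-46, -80) True jig [-47.7 -80.7] size [ 88. 161.] ang -0.1
at (-174, -339) True jig [-173.9 -339.4] size [89. 88.] ang -14.6
```

View pics/s7c.png

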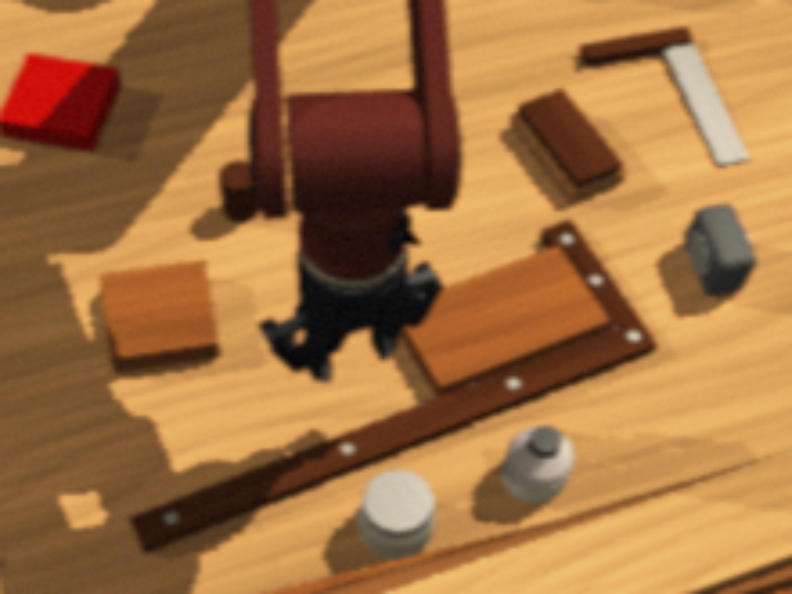

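The board sits in the corner (crop 415–610, 250–390) with at most about 1–2 mm to the fence. I'll nudge it against the fence once more for margin, then do the block, which is turned −14.6° to the jig.

>>> play_rows(plan=[[1,-26,-36,0,0],[1,-26,-36,0,0],[1,-26,-36,0,0],[1,-26,-37,0,0],[1,0,0,40,0],[1,0,0,40,0],[1,0,0,10,0],[1,0,0,3,0],[1,0,0,0,0]])

```text
t: 14.65
eef_pos: [541.2, 34.3, 19.0]
tool_rot: [0.998, 0.059, 0.001, -0.0]
force: [-0.5, 0.2, 0.2]
gripper_width: 1.0
grip_force: 0.0
```

>>> play_rows(plan=[[1,7,0,0,0],[1,6,0,0,0],[1,4,0,0,0],[1,3,0,0,0],[1,2,0,0,0],[1,1,0,0,0],[1,0,0,0,0]])

```text
t: 15.35
eef_pos: [562.9, 37.4, 18.2]
tool_rot: [0.998, 0.059, -0.0, -0.0]
force: [-1.3, -0.7, 0.9]
gripper_width: 1.004
grip_force: 0.0
```

>>> play_rows(plan=[[1,1,0,0,0],[1,1,0,0,0],[1,0,0,0,0]])

```text
t: 15.65
eef_pos: [564.7, 37.5, 18.2]
tool_rot: [0.998, 0.059, -0.0, 0.0]
force: [0.5, -1.0, -0.4]
gripper_width: 1.001
grip_force: 0.3
```

>>> play_rows(plan=[[1,1,0,0,0],[1,1,0,0,0],[1,0,0,0,0]])

```text
t: 15.95
eef_pos: [566.0, 37.7, 18.0]
tool_rot: [0.998, 0.059, -0.001, -0.0]
force: [-4.2, -0.5, 2.5]
gripper_width: 0.999
grip_force: 2.2
```

```bash
python3 -c "
from h import *
to((-104,-80),20,0)"
```

```text
now dx -0.2 dy -5.1 dz -2.0 turn -0.0
turned dx -0.2 dy -5.1 dz -2.0 turn -0.0
t 15.95 jig [-103.8  -85.1] z 18.0 F [-4.2 -0.5  2.5] g 1.00
```

>>> play_rows(plan=[[1,-7,0,0,0],[1,-12,0,0,0],[1,0,0,-45,0],[0.6,0,0,-45,0],[0.6,-22,42,0,0],[0.6,-22,42,0,0],[0.6,-22,42,0,0],[0.6,-22,42,0,0],[0.6,-22,42,0,0],[0.6,-22,44,0,0]])

```text
t: 16.95
eef_pos: [445.9, -233.5, 108.5]
tool_rot: [0.998, 0.059, 0.001, 0.0]
force: [1.2, 0.1, -0.1]
gripper_width: 0.6
grip_force: 0.0
```

```bash
python3 -c "
from h import *
to((-251,-339),20,0)"
```

```text
now dx 4.2 dy -1.2 dz 88.5 turn 0.0
turned dx 4.2 dy -1.2 dz 88.5 turn 0.0
t 16.95 jig [-255.2 -340.2] z 108.5 F [ 1.2  0.1 -0.1] g 0.60
```

>>> play_rows(plan=[[0.6,0,0,40,0],[0.6,0,0,35,0],[0.6,0,0,10,0],[0.6,0,0,4,0],[0.6,0,0,0,0]])

```text
t: 17.45
eef_pos: [447.5, -232.1, 19.8]
tool_rot: [0.998, 0.06, 0.0, 0.0]
force: [0.2, -0.1, 0.1]
gripper_width: 0.596
grip_force: 0.0
```

>>> play_rows(plan=[[0.6,8,0,0,0],[0.6,8,0,0,0],[0.6,8,0,0,0],[0.6,8,0,0,0],[0.6,8,0,0,0],[0.6,8,0,0,0],[0.6,8,0,0,0],[0.6,8,0,0,0],[0.6,6,0,0,0],[0.6,0,0,0,0]])

```text
t: 18.45
eef_pos: [517.8, -224.0, 19.4]
tool_rot: [0.998, 0.059, 0.001, 0.0]
force: [-0.4, -0.6, -0.4]
gripper_width: 0.6
grip_force: 0.0
```

```bash
python3 -c "
from h import *
to((-104,-339),20,0); woods('s8.png',[(-115,-339)])"
```

```text
now dx 78.6 dy -0.2 dz -0.6 turn 0.0
turned dx 78.6 dy -0.2 dz -0.6 turn 0.0
t 18.45 jig [-182.6 -339.2] z 19.4 F [-0.4 -0.6 -0.4] g 0.60
at (-115, -339) True jig [-123.9 -327.7] size [87. 90.] ang 0.2
```

>>> play_rows(plan=[[0.6,-5,-11,0,0],[0.6,9,0,0,0],[0.6,8,0,0,0],[0.6,8,0,0,0],[0.6,8,0,0,0],[0.6,8,0,0,0],[0.6,8,0,0,0],[0.6,8,0,0,0],[0.6,6,0,0,0],[0.6,4,0,0,0]])

```text
t: 19.5
eef_pos: [577.5, -205.8, 19.4]
tool_rot: [0.998, 0.059, 0.0, 0.0]
force: [-2.4, -1.0, 1.2]
gripper_width: 0.602
grip_force: 1.0
```

>>> play_rows(plan=[[0.6,4,0,0,0],[0.6,3,0,0,0],[0.6,2,0,0,0],[0.6,2,0,0,0],[0.6,0,0,0,0]])

```text
t: 20.0
eef_pos: [588.2, -204.5, 19.4]
tool_rot: [0.998, 0.059, 0.0, 0.0]
force: [-0.5, -1.1, 0.6]
gripper_width: 0.601
grip_force: 0.3
```

```bash
python3 -c "
from h import *
to((-104,-328),20,0); woods('s9.png',[(-50,-325)])"
```

```text
now dx 6.5 dy -0.2 dz -0.6 turn -0.0
turned dx 6.5 dy -0.2 dz -0.6 turn -0.0
t 20.00 jig [-110.5 -328.2] z 19.4 F [-0.5 -1.1  0.6] g 0.60
at (-50, -325) True jig [ -51.7 -330.7] size [87. 89.] ang -0.4
```

>>> play_rows(plan=[[0.6,2,0,0,0],[0.6,1,0,0,0],[0.6,1,0,0,0],[0.6,0,0,0,0]])

```text
t: 20.45
eef_pos: [591.9, -204.0, 19.3]
tool_rot: [0.998, 0.059, 0.0, -0.0]
force: [-0.9, -0.0, 0.8]
gripper_width: 0.6
grip_force: 0.5
```

>>> play_rows(plan=[[0.6,1,0,0,0],[0.6,1,0,0,0],[0.6,0,0,0,0]])

```text
t: 20.75
eef_pos: [593.7, -203.7, 19.2]
tool_rot: [0.998, 0.059, -0.0, -0.0]
force: [-1.1, -0.2, 0.2]
gripper_width: 0.597
grip_force: 0.7
```

>>> play_rows(plan=[[0.6,1,0,0,0],[0.6,1,0,0,0],[0.6,0,0,0,0]])

```text
t: 21.05
eef_pos: [593.8, -203.7, 19.3]
tool_rot: [0.998, 0.059, -0.002, -0.0]
force: [-6.7, -1.4, 5.3]
gripper_width: 0.598
grip_force: 3.6
```

The block is flush with the fence. I'll turn for the end push.

>>> play_rows(plan=[[0.6,-8,0,0,0],[0.6,-12,0,0,0],[0.4,0,0,-45,0],[0.4,0,0,-45,0],[0.4,0,0,0,-8.5],[0.4,0,0,0,-8.5],[0.4,0,0,0,-8.5],[0.4,0,0,0,-8.5],[0.4,0,0,0,-8.5],[0.4,0,0,0,-8.5]])

```text
t: 22.05
eef_pos: [575.5, -205.9, 109.2]
tool_rot: [0.874, 0.486, 0.0, 0.0]
force: [-0.4, -0.4, 0.3]
gripper_width: 0.399
grip_force: 0.0
```

>>> play_rows(plan=[[0.4,0,0,0,-8.5],[0.4,0,0,0,-8.5],[0.4,0,0,0,-8.5],[0.4,0,0,0,-8.5],[0.4,0,0,0,-5],[0.4,-25,26,0,0],[0.4,-25,26,0,0],[0.4,-21,26,0,0],[0.4,0,0,0,0]])

```text
t: 22.95
eef_pos: [664.4, -269.9, 109.6]
tool_rot: [0.664, 0.747, 0.001, 0.002]
force: [0.2, 0.8, 0.5]
gripper_width: 0.404
grip_force: 0.0
```

```bash
python3 -c "
from h import *
to((-46,-399),21,90); woods('s10.png',[(-46,-330),(-46,-80)])"
```

```text
now dx 3.1 dy -3.5 dz 88.6 turn -0.1
turned dx 3.1 dy -3.5 dz 88.6 turn -0.1
t 22.95 jig [ -42.5 -402.1] z 109.6 F [0.2 0.8 0.5] g 0.40
at (-46, -330) True jig [ -47.3 -330.9] size [89. 90.] ang -0.1
at (-46, -80) True jig [-46.1 -82.8] size [ 90. 165.] ang 0.7
```

>>> play_rows(plan=[[0.4,0,-3,40,0],[0.4,0,0,35,0],[0.4,0,0,10,0],[0.4,0,0,3,0],[0.4,0,0,0,0],[0.4,8,0,0,0],[0.4,8,0,0,0],[0.4,8,0,0,0],[0.4,8,0,0,0],[0.4,8,0,0,0]])

```text
t: 24.0
eef_pos: [654.6, -227.5, 22.3]
tool_rot: [0.664, 0.748, 0.0, 0.001]
force: [0.6, -1.9, 2.2]
gripper_width: 0.403
grip_force: 1.0
```

>>> play_rows(plan=[[0.4,8,0,0,0],[0.4,8,0,0,0],[0.4,8,0,0,0],[0.4,8,0,0,0],[0.4,8,0,0,0],[0.4,8,0,0,0],[0.4,8,0,0,0],[0.4,8,0,0,0],[0.4,8,0,0,0],[0.4,0,0,0,0]])

```text
t: 25.0
eef_pos: [644.8, -154.5, 20.8]
tool_rot: [0.664, 0.748, 0.0, -0.001]
force: [-0.4, 0.6, -0.3]
gripper_width: 0.397
grip_force: 0.0
```

```bash
python3 -c "
from h import *
to((-46,-261),21,90); woods('s11.png',[(-46,-210),(-46,-80)])
im=cv2.imread('pics/s11.png')[120:300,220:440]; cv2.imwrite('pics/s11c.png',cv2.resize(im,None,fx=3.6,fy=3.3))"
```

```text
now dx 24.3 dy 2.3 dz -0.2 turn 0.0
turned dx 24.3 dy 2.3 dz -0.2 turn 0.0
t 25.00 jig [ -48.3 -285.3] z 20.8 F [-0.4  0.6 -0.3] g 0.40
at (-46, -210) True jig [ -48.8 -226.3] size [89. 87.] ang -1.5
at (-46, -80) True jig [-45.9 -82.1] size [ 89. 163.] ang 0.7
```

View pics/s11c.png

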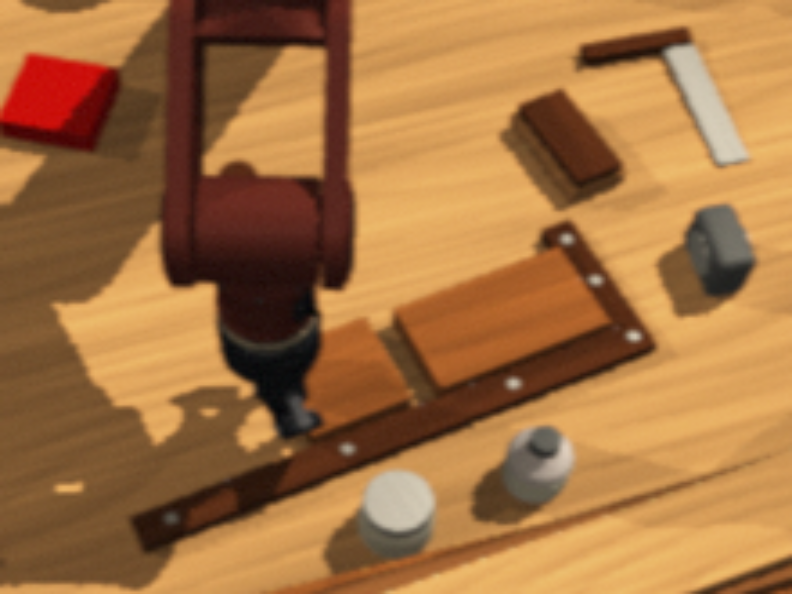

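The block (crop 310–410, 320–435) is about 20 mm short of the board, with a small gap to the fence. I'll continue, then press it in from the side.

>>> play_rows(plan=[[0.4,6,0,0,0],[0.4,5,0,0,0],[0.4,4,0,0,0],[0.4,3,0,0,0],[0.4,2,0,0,0],[0.4,1,0,0,0],[0.4,1,0,0,0],[0.4,0,0,0,0]])

```text
t: 25.85
eef_pos: [642.9, -134.3, 21.3]
tool_rot: [0.664, 0.748, 0.0, -0.0]
force: [1.1, 0.5, 0.0]
gripper_width: 0.402
grip_force: 0.0
```

>>> play_rows(plan=[[0.4,1,0,0,0],[0.4,1,0,0,0],[0.4,0,0,0,0]])

```text
t: 26.15
eef_pos: [642.7, -132.5, 21.4]
tool_rot: [0.664, 0.748, 0.0, 0.0]
force: [-0.2, -0.2, -0.1]
gripper_width: 0.403
grip_force: 0.3
```

>>> play_rows(plan=[[0.4,1,0,0,0],[0.4,1,0,0,0],[0.4,0,0,0,0]])

```text
t: 26.45
eef_pos: [642.4, -130.5, 21.4]
tool_rot: [0.664, 0.748, 0.0, 0.0]
force: [-0.5, -0.8, 0.0]
gripper_width: 0.4
grip_force: 0.5
```

>>> play_rows(plan=[[0.4,1,0,0,0],[0.4,0,0,0,0],[0.4,0,0,0,0]])

```text
t: 26.75
eef_pos: [642.4, -130.4, 21.4]
tool_rot: [0.664, 0.748, -0.0, 0.001]
force: [-0.4, -3.3, -0.3]
gripper_width: 0.404
grip_force: 2.5
```

>>> play_rows(plan=[[0.4,1,0,0,0],[0.4,1,0,0,0],[0.4,0,0,0,0]])

```text
t: 27.05
eef_pos: [642.4, -130.3, 21.6]
tool_rot: [0.664, 0.748, -0.001, 0.002]
force: [1.2, -9.4, -1.2]
gripper_width: 0.398
grip_force: 4.9
```

>>> play_rows(plan=[[0.4,1,0,0,0],[0.4,0,0,0,0],[0.4,0,0,0,0]])

```text
t: 27.35
eef_pos: [642.5, -130.3, 21.8]
tool_rot: [0.664, 0.748, -0.002, 0.003]
force: [0.2, -12.2, -1.4]
gripper_width: 0.397
grip_force: 5.9
```

It butts against the board; now the side press against the fence.

>>> play_rows(plan=[[0.4,-8,0,0,0],[0.4,-12,0,0,0],[0.4,0,0,-45,0],[0.4,0,0,-45,0],[0.4,0,0,0,8.5],[0.4,0,0,0,8.5],[0.4,0,0,0,8.5],[0.4,0,0,0,8.5],[0.4,0,0,0,8.5],[0.4,0,0,0,8.5]])

```text
t: 28.35
eef_pos: [644.2, -145.8, 111.1]
tool_rot: [0.922, 0.386, 0.0, -0.001]
force: [-0.4, 0.5, 0.6]
gripper_width: 0.403
grip_force: 0.0
```

>>> play_rows(plan=[[0.6,0,0,0,8.5],[0.6,0,0,0,8.5],[0.6,0,0,0,8.5],[0.6,0,0,0,8.5],[0.6,0,0,0,5],[0.6,-30,-26,0,0],[0.6,-30,-26,0,0],[0.6,-22,-25,0,0],[0.6,0,0,0,0]])

```text
t: 29.25
eef_pos: [549.1, -76.2, 109.5]
tool_rot: [0.998, 0.06, -0.003, -0.002]
force: [-1.2, 0.5, -0.7]
gripper_width: 0.598
grip_force: 0.0
```

```bash
python3 -c "
from h import *
to((-128,-205),20,0); woods('s12.png',[(-46,-205),(-46,-80)])"
```

```text
now dx 6.1 dy 8.8 dz 89.5 turn 0.1
turned dx 6.1 dy 8.8 dz 89.5 turn 0.1
t 29.25 jig [-134.1 -196.2] z 109.5 F [-1.2  0.5 -0.7] g 0.60
at (-46, -205) True jig [ -47.6 -126. ] size [ 90. 251.] ang -0.7
at (-46, -80) True jig [ -47.6 -126. ] size [ 90. 251.] ang -0.7
```

>>> play_rows(plan=[[0.6,0,9,40,0],[0.6,0,0,38,0],[0.6,0,0,10,0],[0.6,0,0,2,0],[0.6,8,0,0,0],[0.6,7,0,0,0],[0.6,5,0,0,0],[0.6,3,0,0,0],[0.6,2,0,0,0],[0.6,0,0,0,0]])

```text
t: 30.3
eef_pos: [580.1, -85.5, 21.6]
tool_rot: [0.998, 0.059, 0.0, 0.0]
force: [0.4, -0.0, 0.4]
gripper_width: 0.599
grip_force: 0.0
```

>>> play_rows(plan=[[0.6,1,0,0,0],[0.6,1,0,0,0],[0.6,0,0,0,0]])

```text
t: 30.6
eef_pos: [580.2, -85.3, 21.0]
tool_rot: [0.998, 0.059, -0.002, -0.0]
force: [-5.7, 0.2, 3.9]
gripper_width: 0.603
grip_force: 2.6
```

>>> play_rows(plan=[[0.6,1,0,0,0],[0.6,1,0,0,0],[0.6,0,0,0,0]])

```text
t: 30.9
eef_pos: [580.2, -85.3, 20.7]
tool_rot: [0.998, 0.059, -0.004, -0.0]
force: [-9.9, -1.1, 6.7]
gripper_width: 0.602
grip_force: 4.8
```

>>> play_rows(plan=[[0.6,1,0,0,0],[0.6,1,0,0,0],[0.6,0,0,0,0]])

```text
t: 31.2
eef_pos: [580.3, -85.2, 20.4]
tool_rot: [0.998, 0.059, -0.006, -0.001]
force: [-14.2, -3.0, 10.2]
gripper_width: 0.602
grip_force: 7.1
```

Flush. I'll withdraw and check.

>>> play_rows(plan=[[0.6,-8,0,0,0],[0.6,-12,0,0,0],[0.6,0,0,-45,0],[0.6,0,0,-45,0],[0.6,-10,0,-40,0],[0.6,-10,40,-20,0],[0.6,0,40,0,0],[0.6,0,40,0,0],[0.6,0,0,0,0],[0.6,0,0,0,0]])

```text
t: 32.2
eef_pos: [559.9, -209.4, 171.2]
tool_rot: [0.998, 0.058, 0.0, -0.0]
force: [-0.1, 0.3, -0.3]
gripper_width: 0.602
grip_force: 0.0
```

```bash
python3 -c "
from h import *
to((-128,-205),20,0); woods('s13.png',[(-46,-205),(-46,-80)])
im=cv2.imread('pics/s13.png')[120:300,220:440]; cv2.imwrite('pics/s13c.png',cv2.resize(im,None,fx=3.6,fy=3.3))"
```

```text
now dx 10.8 dy -124.8 dz 151.2 turn -0.1
turned dx 11.1 dy -124.8 dz 151.2 turn -0.1
t 32.20 jig [-139.1 -329.8] z 171.2 F [-0.1  0.3 -0.3] g 0.60
at (-46, -205) True jig [ -46.5 -125.9] size [ 88. 251.] ang -0.1
at (-46, -80) True jig [ -46.5 -125.9] size [ 88. 251.] ang -0.1
```

View pics/s13c.png

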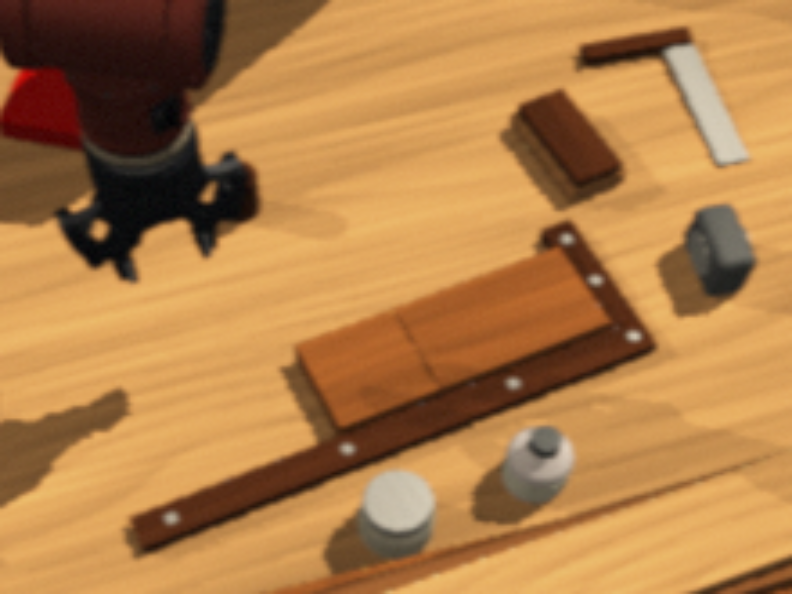

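Board and block now form one straight strip, 88 × 251 mm and −0.1° to the fence, against fence and stop (crop 298–612, 250–430). The dowel, at (240,190), and the other things are where they were.

```bash
python3 -c "
from h import *
print(bot.finish_job())"
```

```text
the job is handed in; nothing more can be done
None
```

I handed the job in at about 32 s: the board is in the corner against the fence and end stop, and the block is against the fence and the board's free end. In the last image the two formed one strip of 88 × 251 mm, −0.1° to the fence, and nothing else visible on the bench had moved, but `finish_job()` returned no verdict.

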